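Weigh a gate valve on the spring scale and mark the reading

ROBOT

A 6-joint arm with a two-finger parallel gripper is mounted at the origin on the work surface. World frame = base frame: x ahead of the robot, y to its left, z up, the work surface at z = 0. Lengths are in m, angles in rad, forces in N, time in s.
With the tool pointing down it reaches from about 0.375 to 0.925 m from the base axis. Payload 5.7 kg.
Tool frame: the origin (TCP) lies midway between the tips of the shut fingers; the grasp point (between the pads) lies manip.tcp_to_grasp behind it (manip.tcp_to_grasp is the distance from the TCP to the grasp point, in m); z points along the fingers, y is the line along which they close (so a half turn about z gives the same grasp; the last joint's range is limited). The gripper opens to 85 mm and grips with 20 to 120 N. Pads are 22 mm wide; open, the fingers measure 114 mm over their backs; the gripper's body (76 mm by 85 mm) begins 54 mm behind the grasp point. The pads swing forward as they close: fully open they stand 13 mm farther back than shut.
Start: joints at [-1.447, 0.359, 1.51, -0, 1.272, -0.115], TCP at [0.142, -0.583, 0.231] pointing down, gripper open.
Joint ranges: [-2.97, 2.97], [-1.01, 2.36], [0.21, 2.38], [-0.96, 4.11], [0.2, 2.71], [-2.98, 2.98]. Speed limits (rad/s): [2.39, 2.39, 3.14, 3.14, 3.14, 3.14].

INTERFACE

Orientations are given as a 3x3 rotation matrix whose columns are the frame's x, y, z axes.
In Python, from workcell import sensors, capture, calibration, ticket, manip gives the robot as it stands.
- The arm moves only by the tool play_rows, never from a script. Its argument "commands" is one flat list of numbers, 6 for each row, row after row: the shift along the tool's x, y, z in m, then the turn, a rotation vector about the tool's x, y, z in rad. A call has 1 to 20 rows; each row shifts and turns the commanded pose from where the row before left it, along the tool's axes as they then stand; what a row does not reach is not made up. A row lasts 1/10 s, in which the tool goes at most 50 mm and 8.59 degrees, less where a joint would pass 70% of its speed; a pose out of reach is approached as far as the arm can. A call with a gripper value outside its range is refused whole. "fingers" is the opening, from 0 (shut) to 1 (fully open), set as the call begins (left out, the last holds). The fingers move at their own pace and stop on an object; the grip force is fixed at half the most. Time passes only in rows, so rows that do not move let the fingers close. It gives the time, the measured TCP pose, the force, the opening and the grip force at its end, in the units of the state.
- sensors.state(): the state, without advancing time (a new reading comes with each control period).
- capture(name): name is "side" or "top"; returns (picture, depth): 400x640x3 uint8, blue, green, red; 400x640 float32, m along the optical axis (not along the pixel's ray), 0 where there is no reading.
- calibration(name): a dict with "fov_y" (degrees; the focal length in pixels is half the picture's height over the tangent of half this angle, whatever the lens; pixels are square), "cx", "cy" (the principal point, pixels), "pose" (4x4, takes a point from camera to world coordinates). Camera axes: x right, y up, looking along -z (the intrinsics and any distortion apply to the point x, -y, -z); pixel columns grow to the right and rows downward; lengths in m; the calibration is good to about 2 mm. A picture is of the moment at which its call begins. calibration takes no time and is no camera call.
- ticket.close_job(): hands the job in; it is judged then, once.
The state is a dict: "time": time; "qpos": joint angles; "joint_vel": joint speeds; "effort": joint torques, N m; "ee_pos": TCP position; "tcp_rot": TCP orientation; "ft_force": force on the tool from outside, world axes, zero at the start; "ft_torque": the same for the moment, N m; "opening": opening from 0.0 (shut) to 1.0 (fully open); "grip_force": force on a finger pad.
Only numpy, scipy, OpenCV 4.12 (cv2) and the standard library are available. Lean on these libraries where they do the work, as an engineer would, in place of code of your own. Each camera call takes 0.05 s, during which the arm holds its last target. There are 200 camera calls.

TASK

Hang the gate valve on the spring scale's hook by the window of its red yoke, easing its weight onto the hook so slowly that the scale neither drops nor springs back when you let go. Let it hang free and settle, and only then slide the red marker to the level of the scale's black pointer to record the weight. Do not pull the scale past the end of its range, and leave the tin, the elbow and the bin where they are.

Things in the scene. Friction and masses are not known exactly. Their poses are not given: they have to be found in the camera images.
- valve: Loose brass gate valve without handwheel, standing upright, 162 mm tall; origin at the centre of its underside, z up. Foot disc 64 mm across, brass body to z 62 mm, two pipe ports along its y reaching 38 mm out (36 mm thick, axis at z 34 mm), red yoke above, square steel spindle on top. Mass unknown, 0.22 to 0.80 kg. Half a turn about z makes no difference.
- yoke_top (a point): Middle of the underside of the valve's yoke crossbar, 105.5 mm above its underside: the place that rests on the hook. The yoke is 12 mm thick in valve x, 60 mm wide in y; its window is open along x, 44 mm wide in y, from z 62 mm up to here. The crossbar's underside is a shallow V, 5 to 6 mm lower at the legs than here; its top is at z 116 mm.
- scale: Spring scale stand, fixed to the bench: teal base 150 x 240 mm, 12 mm thick; two upright rods (24 mm thick at local y 0, 10 mm at y +130 mm), crossbar on top at z 311 to 333 mm, white plate with 10 mm ticks between. Origin at the foot of the thick rod; the hook points to its own -x. A yellow collar with hook and pointer slides on the thick rod, the red marker on the thin one.
- scale_hook (a joint): Travel of the sprung hook with its black pointer, m downward: 0 empty, usable to 0.085, stop at 0.090. About 0.1 N per mm after a 0.15 N preload, lightly damped (a few swings after a jolt). Let go in balance it stays still; moving faster than 0.08 m/s counts as a drop or a jump.
- hook_seat (a point): Top of the hook's seat, where the yoke rests: middle of a 20 mm flat dip in an 8 mm round bar along the scale's x, 112 mm in front of the thick rod, 229 mm above the bench when empty. Behind it the bar rises 12 mm; in front the tip rises 14 mm, ending 26 mm ahead. Bar underside 8 mm below the seat. The window goes over the tip along the scale's +x, valve x parallel to scale x. Axes as the scale's.
- hook_tip (a point): Centre of the round upturned tip of the hook (radius 4 mm), its free end
- pointer_tip (a point): Free end of the black pointer, a bar 6 mm high that moves with the hook, next to the marker's red index (point at half its height)
- marker (a joint): Travel of the red marker down the thin rod, m downward, 0 to 0.110; it stays where it is left (friction about 2.5 N). Marker and pointer are level when this value is the hook's travel plus 0.020.
- marker_tip (a point): End of the red marker's small index bar (6 mm high, point at half its height), to be brought level with pointer_tip
- marker_tab (a point): Centre of the marker's red grip tab, 22 (x) by 12 (y) by 30 mm tall, on an 8 mm bar 90 mm in front of the thin rod, level with the marker's index; pinch it from above with the fingers closing along the scale's y.
- tin: Bystander: small closed tin with blue label, 54 mm across, 70 mm tall, origin under its centre; leave it
- elbow: Bystander: copper pipe elbow, about 65 x 65 x 36 mm, lying; origin under its corner; leave it
- bin: Bystander: red open stock bin, 120 x 90 x 60 mm, origin under its centre; leave it
- spindle (a point): Grip point, 142 mm above the valve's underside, on the axis of the 14 mm square steel spindle (z 116 to 162 mm). Grip it from above with the fingers closing along the valve's y, so that they stay clear of the hook.
Not all that is in view belongs to the job. What is meant by the valve is not blue, purple or turquoise, and is the smaller of those in its own colour.

How it is judged:
By the outcome, as a careful person would: the job done as asked, in the order asked, and still so for the second after the job is handed in, with the robot touching nothing.
It also fails if it takes over 67 s, if anything falls off the work surface, if the arm or the gripper's body presses on something with over 40 N, if the wrist force passes 120 N, or if a joint passes its speed limit or range.

## Working session

There is one attempt and no reset: what is moved stays moved. The work goes in short steps, Python scripts to look and compute and a tool call to move; the robot and the scene stay as the last step left them, time stands still between calls to the robot, and variables do not carry over. Pictures are saved under pics/ and viewed, at most 13 in all, crops included, and the job is handed in when it is done.

Besides the shell and the picture viewer there is one more tool, called after "Request:" by a JSON object that holds its "op" and its "data". play_rows: Moves the arm, as the interface text tells. Its arguments: {"type":"object","properties":{"commands":{"type":"array"},"fingers":{"type":"number"}},"required":["commands"]}

```bash
mkdir -p pics; ls; cat > h.py <<'E'
import numpy as np, cv2
from workcell import sensors, capture, calibration, ticket, manip
def K(n):
    c=calibration(n); f=200/np.tan(np.radians(c["fov_y"])/2); return f,c["cx"],c["cy"],np.array(c["pose"])
def shot(n,tag):
    im,d=capture(n); cv2.imwrite(f"pics/{tag}.png",im); np.save(f"pics/{tag}.npy",d); return im,d
def ray(n,u,v):
    f,cx,cy,P=K(n); d=P[:3,:3]@np.array([(u-cx)/f,-(v-cy)/f,-1]); return P[:3,3],d
def onz(n,u,v,z):
    o,d=ray(n,u,v); return o+d*(z-o[2])/d[2]
def pts(n,d):
    f,cx,cy,P=K(n); v,u=np.mgrid[:400,:640]
    c=np.stack([(u-cx)/f*d,-(v-cy)/f*d,-d],-1); return c@P[:3,:3].T+P[:3,3]
def proj(n,p):
    f,cx,cy,P=K(n); q=P[:3,:3].T@(np.array(p)-P[:3,3]); return cx+f*q[0]/-q[2], cy-f*q[1]/-q[2]
E
python3 - <<'E'
from h import *
for n in("side","top"):
    shot(n,n+"0"); print(calibration(n))
print(sensors.state(), [ (k,getattr(manip,k)) for k in dir(manip) if k[0]!='_'])
cv2.imwrite("pics/a.png",np.vstack([cv2.imread("pics/side0.png")]))
E
```

```text
pics
{'fov_y': 45.543201742663165, 'cx': 322.2689231112989, 'cy': 195.22731407758363, 'pose': array([[-0.97956504,  0.11563094, -0.16456553,  0.39362775],
       [-0.20107826, -0.58115705,  0.78855819,  0.92421333],
       [-0.0044567 ,  0.80553458,  0.592532  ,  0.83806002],
       [ 0.        ,  0.        ,  0.        ,  1.        ]])}
{'fov_y': 44.542327311195095, 'cx': 322.15510585408856, 'cy': 202.84630518020447, 'pose': array([[-0.01390463,  0.99262562, -0.12042027,  0.42110524],
       [-0.99988839, -0.01446141, -0.00375093,  0.04107789],
       [-0.00546472,  0.12035468,  0.99271592,  1.45125388],
       [ 0.        ,  0.        ,  0.        ,  1.        ]])}
{'time': 0.1, 'qpos': array([-1.44708072e+00,  3.59440528e-01,  1.51133484e+00, -1.01873667e-05,
        1.27247341e+00, -1.15117484e-01]), 'joint_vel': array([ 0.0002753 , -0.00251233, -0.00396435,  0.00113213,  0.00252874,
        0.00093033]), 'effort': array([-2.29793150e-04, -5.28653276e+01, -2.79349065e+01, -1.54610548e-04,
        5.07640885e-03,  3.51497783e-05]), 'ee_pos': array([ 0.14184466, -0.58236637,  0.23052908]), 'tcp_rot': array([[ 9.71613999e-01,  2.36571746e-01, -2.14028636e-04],
       [ 2.36571774e-01, -9.71612628e-01,  1.64226078e-03],
       [ 1.80559575e-04, -1.64627669e-03, -9.99998629e-01]]), 'ft_force': array([-0.74958522,  0.43948939, -0.74686694]), 'ft_torque': array([ 0.00247199, -0.01169783,  0.05423843]), 'grip_force': 0.0, 'opening': 0.9990286905418898} [('Unreachable', <class 'workcell.Unreachable'>), ('tcp_to_grasp', 0.0187)]
```

View pics/side0.png

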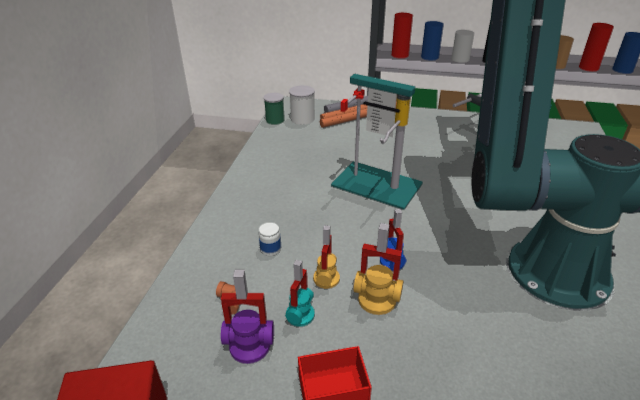

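View pics/top0.png

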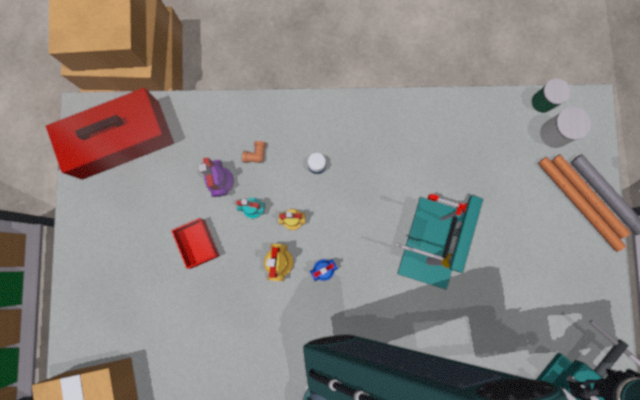

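The side view shows the small brass valve at about (327,270), with the larger brass valve at (379,285). The tin is at (269,237), and the scale has its hook at about (388,137) and its marker at (350,100). In the top view the small valve is at (291,218) and the hook at about (370–400,240).

```bash
python3 - <<'E'
from h import *
s=cv2.imread("pics/side0.png");t=cv2.imread("pics/top0.png")
def cr(im,u,v,w,h,W,H): return cv2.resize(im[v:v+h,u:u+w],(W,H),interpolation=cv2.INTER_CUBIC)
A=np.hstack([cr(s,330,70,100,75,400,300),cr(t,355,180,120,90,400,300)])
B=np.hstack([cr(s,280,210,100,75,400,300),cr(t,250,195,80,60,400,300)])
cv2.imwrite("pics/crops.png",np.vstack([A,B]))
for n,im,box in(("side",s,(305,215,345,295)),("top",t,(272,200,312,236))):
    P=pts(n,np.load(f"pics/{n}0.npy")); h=cv2.cvtColor(im,cv2.COLOR_BGR2HSV).astype(int)
    m=np.zeros((400,640),bool); m[box[1]:box[3],box[0]:box[2]]=1
    br=m&(h[...,0]>15)&(h[...,0]<32)&(h[...,1]>120)
    rd=m&((h[...,0]<6)|(h[...,0]>174))&(h[...,1]>130)
    up=m&(P[...,2]>.122)&(P[...,2]<.2)
    for nm,k in(("brass",br),("red",rd),("spindle",up)):
        q=P[k]; print(n,nm,k.sum(),q.min(0).round(3),q.max(0).round(3),np.median(q,0).round(4)); v,u=np.nonzero(k);print("  px",u.min(),u.max(),v.min(),v.max(),u.mean().round(1),v.mean().round(1))
    q=P[rd&(P[...,2]>.1)][:,:2]; c=q-q.mean(0); print("yokedir",np.linalg.svd(c)[2][0],q.mean(0))
E
```

```text
side brass 587 [ 0.518  0.1   -0.001] [0.581 0.178 0.101] [0.5424 0.155  0.0404]
  px 313 339 254 288 326.7 273.2
side red 175 [0.394 0.11  0.063] [0.577 0.924 0.838] [0.5488 0.1658 0.0993]
  px 305 330 235 288 321.7 258.3
side spindle 115 [0.541 0.13  0.123] [0.556 0.148 0.163] [0.5485 0.1432 0.1464]
  px 323 329 226 242 326.0 234.0
yokedir [-0.15965112  0.9871735 ] [0.54839992 0.17091047]
top brass 246 [0.522 0.099 0.006] [0.578 0.172 0.117] [0.5387 0.13   0.0507]
  px 279 304 209 228 292.9 220.8
top red 44 [0.544 0.107 0.094] [0.554 0.163 0.121] [0.5482 0.1253 0.117 ]
  px 280 300 214 218 290.3 215.7
top spindle 39 [0.543 0.128 0.13 ] [0.557 0.14  0.17 ] [0.5491 0.1341 0.1607]
  px 287 292 211 217 289.4 214.1
yokedir [ 0.01405126 -0.99990128] [0.54904757 0.13283399]
```

View pics/crops.png

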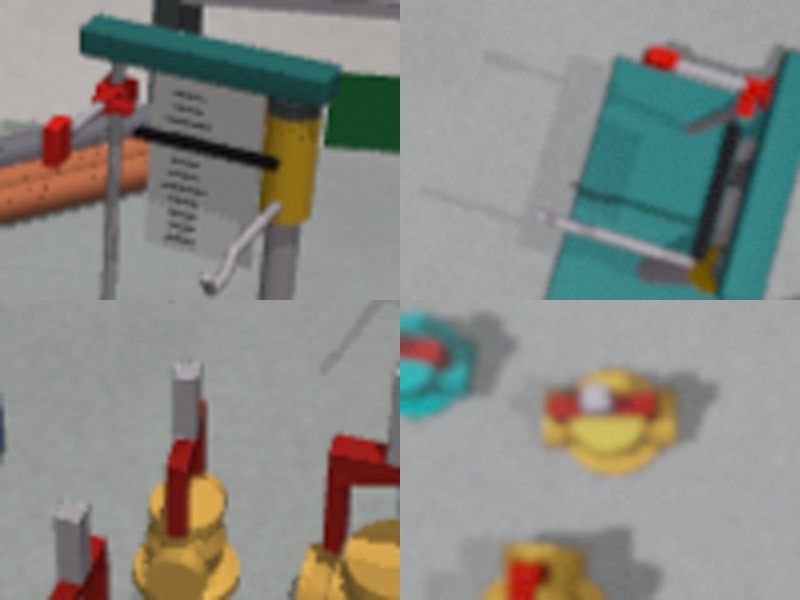

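Crops: the hook tip is at side (382.5,140.5) and top (397,244.5). The marker tab is at side (344,105) and top (433,197). The valve's yoke runs close to world y.

```bash
python3 - <<'E'
from h import *
def tri(a,b):
    o1,d1=ray("side",*a);o2,d2=ray("top",*b)
    s=np.linalg.lstsq(np.stack([d1,-d2],1),o2-o1,rcond=None)[0]; p,q=o1+s[0]*d1,o2+s[1]*d2
    return ((p+q)/2).round(4),np.linalg.norm(p-q).round(4)
print("hooktip",tri((382.5,140.5),(397,244.5)))
print("tab",tri((344,105),(433,197)))
print("spindle top c",tri((327,226.5),(289.4,213.3)))
for n in("side","top"):
    im=cv2.imread(f"pics/{n}0.png");P=pts(n,np.load(f"pics/{n}0.npy")); h=cv2.cvtColor(im,cv2.COLOR_BGR2HSV).astype(int)
    teal=(h[...,0]>82)&(h[...,0]<98)&(h[...,1]>90)&(P[...,1]<0)&(P[...,0]>.35)
    for lo,hi in((.005,.02),(.327,.342)):
        k=teal&(P[...,2]>lo)&(P[...,2]<hi); q=P[k][:,:2].astype(np.float32)
        r=cv2.minAreaRect(q); bx=cv2.boxPoints(r); print(n,lo,k.sum(),np.round(r[0],4),np.round(r[1],4),r[2],bx.round(3).tolist(), np.median(P[k][:,2]))
    box=(330,70,430,205) if n=="side" else (380,180,480,285)
    m=np.zeros((400,640),bool); m[box[1]:box[3],box[0]:box[2]]=1
    for nm,k in(("yellow",(h[...,0]>15)&(h[...,0]<32)&(h[...,1]>120)),("black",(h[...,2]<45)&(P[...,2]>.2)),("red",((h[...,0]<6)|(h[...,0]>174))&(h[...,1]>130)&(P[...,2]>.2))):
        q=P[k&m]
        if len(q): print(n,nm,len(q),q.min(0).round(3),q.max(0).round(3),np.median(q,0).round(4))
    yr=P[m&((h[...,0]<6)|(h[...,0]>174))&(h[...,1]>130)&(P[...,2]>.2)]; print(yr[::max(1,len(yr)//14)].round(3).tolist())
E
```

```text
hooktip (array([ 0.4604, -0.1388,  0.2339]), np.float64(0.0031))
tab (array([ 0.5729, -0.222 ,  0.2823]), np.float64(0.0006))
spindle top c (array([0.5497, 0.1333, 0.1596]), np.float64(0.0026))
side 0.005 2077 [ 0.4753 -0.6265] [0.9198 0.2595] 89.26091766357422 [[0.3400000035762787, -1.0850000381469727], [0.5989999771118164, -1.0880000591278076], [0.6110000014305115, -0.1679999977350235], [0.35100001096725464, -0.16500000655651093]] 0.010246499847090695
side 0.327 347 [ 0.4832 -0.2802] [0.0327 0.179 ] 71.00218963623047 [[0.3930000066757202, -0.2669999897480011], [0.5630000233650208, -0.32499998807907104], [0.5730000138282776, -0.2939999997615814], [0.40400001406669617, -0.23600000143051147]] 0.33097038190881556
side yellow 305 [ 0.394 -1.2   -0.143] [0.476 0.924 0.838] [ 0.4198 -0.2482  0.2654]
side black 115 [ 0.394 -0.275  0.266] [0.525 0.924 0.838] [ 0.4664 -0.256   0.2713]
side red 155 [ 0.53  -0.314  0.27 ] [ 0.579 -0.204  0.301] [ 0.5643 -0.2232  0.2881]
[[0.551, -0.31, 0.291], [0.546, -0.295, 0.292], [0.543, -0.292, 0.291], [0.54, -0.29, 0.289], [0.539, -0.289, 0.287], [0.532,
[... 642 characters left out ...]
104], [0.5709999799728394, -0.2980000078678131], [0.40299999713897705, -0.24199999868869781]] 0.33377145198012703
top yellow 72 [ 0.407 -0.256  0.202] [ 0.436 -0.246  0.299] [ 0.4196 -0.2491  0.2737]
top black 96 [ 0.431 -0.275  0.27 ] [ 0.522 -0.241  0.28 ] [ 0.4754 -0.259   0.2741]
top red 140 [ 0.531 -0.303  0.236] [ 0.578 -0.209  0.32 ] [ 0.5517 -0.2797  0.2923]
[[0.578, -0.212, 0.298], [0.575, -0.223, 0.301], [0.573, -0.225, 0.301], [0.571, -0.222, 0.302], [0.569, -0.221, 0.298], [0.566, -0.225, 0.3], [0.554, -0.283, 0.294], [0.552, -0.289, 0.29], [0.549, -0.293, 0.292], [0.547, -0.294, 0.294], [0.544, -0.295, 0.292], [0.54, -0.276, 0.29], [0.537, -0.278, 0.292], [0.536, -0.282, 0.285]]
```

Request:
{"op": "play_rows", "data": {"commands": [0,0,-0.044,0,0,0.08,0,0,-0.044,0,0,0.08,0,0,-0.044,0,0,0.079,0,0,-0.044,0,0,0,0,0,-0.044,0,0,0,0.02,-0.036,0,0,0,0,0.02,-0.036,0,0,0,0,0.02,-0.036,0,0,0,0,0.02,-0.036,0,0,0,0,0.02,-0.036,0,0,0,0,0.02,-0.036,0,0,0,0,0.02,-0.036,0,0,0,0,0.02,-0.036,0,0,0,0,0.02,-0.036,0,0,0,0,0.02,-0.036,0,0,0,0]}}

```text
time: 1.6
ee_pos: [0.3422, -0.2213, 0.451]
tcp_rot: [[1.0, -0.001, -0.0], [-0.001, -1.0, 0.0], [-0.0, -0.0, -1.0]]
ft_force: [-0.5, -0.7, 0.1]
opening: 1.001
grip_force: 0.0
```

Request:
{"op": "play_rows", "data": {"commands": [0.02,-0.036,0,0,0,0,0.02,-0.036,0,0,0,0,0.02,-0.036,0,0,0,0,0.02,-0.036,0,0,0,0,0.02,-0.036,0,0,0,0,0.02,-0.036,0,0,0,0,0.02,-0.036,0,0,0,0,0.02,-0.036,0,0,0,0,0.02,-0.036,0,0,0,0,0.02,-0.036,0,0,0,0,0,0,0,0,0,0,0,0,0,0,0,0]}}

```text
time: 2.8
ee_pos: [0.5419, 0.1375, 0.4504]
tcp_rot: [[1.0, 0.002, -0.002], [0.002, -1.0, -0.001], [-0.002, 0.001, -1.0]]
ft_force: [-0.4, -0.8, -0.2]
opening: 1.002
grip_force: 0.0
```

```bash
cat >> h.py <<'E'
def avg(k):
    F=[]
    for i in range(k):
        capture("side"); F.append(sensors.state()["ft_force"])
    F=np.array(F); s=sensors.state()
    print("t",s["time"],"F",F.mean(0).round(3),"sd",F.std(0).round(3),"se",(F.std(0)/k**.5).round(3),"pos",s["ee_pos"].round(4),"op",round(s["opening"],3),"grip",round(s["grip_force"],1))
E
python3 -c "
from h import *
avg(12)"
```

```text
t 3.4 F [ 0.093 -0.077 -0.037] sd [0.488 0.66  0.501] se [0.141 0.191 0.145] pos [0.542  0.1367 0.4515] op 1.0 grip 0.0
```

Request:
{"op": "play_rows", "data": {"commands": [0.004,0.001,0.04,0,0,0,0.003,0.001,0.04,0,0,0,0,0,0.04,0,0,0,0,0,0.04,0,0,0,0,0,0.04,0,0,0,0,0,0.04,0,0,0,0,0,0.04,0,0,0,0,0,0.03,0,0,0,0,0,0.015,0,0,0,0,0,0.002,0,0,0,0,0,0,0,0,0]}}

```text
time: 4.5
ee_pos: [0.5492, 0.135, 0.1244]
tcp_rot: [[1.0, -0.0, -0.0], [-0.0, -1.0, 0.0], [-0.0, -0.0, -1.0]]
ft_force: [0.6, -0.4, 0.4]
opening: 1.001
grip_force: 0.0
```

Request:
{"op": "play_rows", "data": {"commands": [0,0,0,0,0,0,0,0,0,0,0,0,0,0,0,0,0,0,0,0,0,0,0,0,0,0,0,0,0,0,0,0,0,0,0,0,0,0,0,0,0,0,0,0,0,0,0,0,0,0,0,0,0,0,0,0,0,0,0,0], "fingers": 0}}

```text
time: 5.5
ee_pos: [0.5494, 0.1352, 0.1247]
tcp_rot: [[1.0, -0.0, 0.001], [-0.0, -1.0, 0.0], [0.001, -0.0, -1.0]]
ft_force: [0.4, 1.9, 4.5]
opening: 0.153
grip_force: 59.6
```

Request:
{"op": "play_rows", "data": {"commands": [0,0,-0.005,0,0,0,0,0,-0.02,0,0,0,0,0,-0.04,0,0,0,0,0,-0.04,0,0,0,0,0,-0.04,0,0,0,0,0,-0.04,0,0,0,0,0,-0.04,0,0,0,0,0,-0.03,0,0,0,0,0,-0.02,0,0,0,0,0,0,0,0,0,0,0,0,0,0,0]}}

```text
time: 6.6
ee_pos: [0.5483, 0.1347, 0.3979]
tcp_rot: [[1.0, -0.0, -0.002], [-0.0, -1.0, -0.0], [-0.002, 0.0, -1.0]]
ft_force: [-0.6, -0.9, -5.0]
opening: 0.157
grip_force: 59.0
```

Request:
{"op": "play_rows", "data": {"commands": [-0.012,0.04,0,0,0,0,-0.012,0.04,0,0,0,0,-0.012,0.04,0,0,0,0,-0.012,0.04,0,0,0,0,-0.012,0.04,0,0,0,0,-0.014,0.036,0,0,0,0,0,0,0,0,0,-0.125,0,0,0,0,0,-0.125,0,0,0,0,0,-0.125,0,0,0,0,0,-0.125,0,0,0,0,0,-0.125,0,0,0,0,0,-0.125,0,0,0,0,0,-0.125,0,0,0,0,0,-0.125,0,0,0,0,0,-0.125,0,0,0,0,0,-0.125,0,0,0,0,0,0]}}

```text
time: 8.3
ee_pos: [0.4737, -0.1007, 0.3968]
tcp_rot: [[0.315, 0.949, -0.005], [0.949, -0.315, 0.002], [0.0, -0.005, -1.0]]
ft_force: [-0.4, 0.5, -3.4]
opening: 0.153
grip_force: 60.1
```

```bash
python3 - <<'E'
from h import *
avg(20)
s,_=shot("side","s1");t,_=shot("top","t1")
def cr(im,u,v,w,h,W,H): return cv2.resize(im[v:v+h,u:u+w],(W,H),interpolation=cv2.INTER_CUBIC)
cv2.imwrite("pics/c1.png",np.hstack([cr(s,320,50,120,150,400,500),cr(t,330,180,120,150,400,500)]))
print(sensors.state()["tcp_rot"].round(3).tolist())
E
```

```text
t 9.3 F [ 0.092  0.058 -4.561] sd [0.447 0.391 0.453] se [0.1   0.087 0.101] pos [ 0.475  -0.101   0.3993] op 0.156 grip 60.1
[[0.316, 0.949, 0.0], [0.949, -0.316, 0.0], [0.0, 0.0, -1.0]]
```

View pics/c1.png

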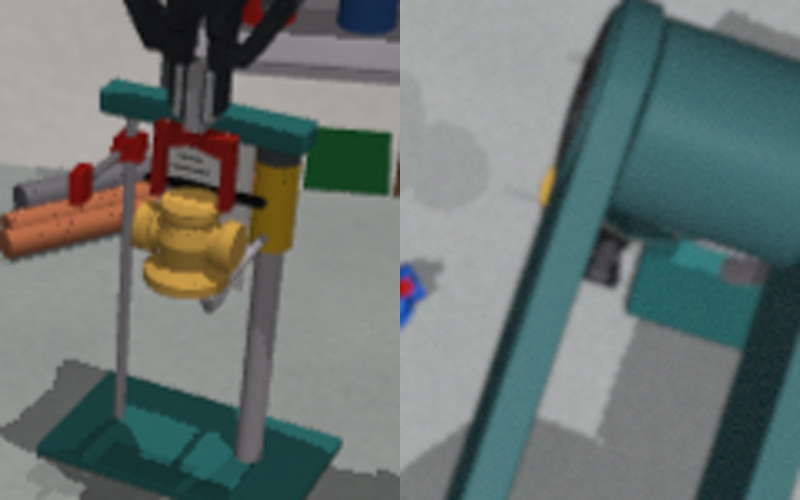

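The side crop shows the valve held upright in the gripper, its yoke window facing along the hook. The crossbar underside is near crop (197,148), and the hook tip is at crop (212,300).

```bash
python3 - <<'E'
from h import *
for p in([.475,-.101,.380],[.475,-.101,.2747],[.4604,-.1388,.234],[.456,-.158,.229],[.4208,-.262,.311],[.5725,-.2176,.28]):
    u,v=proj("side",p); print(p,round(u,1),round(v,1),"crop",round((u-320)/.3),round((v-50)/.3))
E
```

```text
[0.475, -0.101, 0.38] 378.3 92.3 crop 194 141
[0.475, -0.101, 0.2747] 375.4 132.8 crop 185 276
[0.4604, -0.1388, 0.234] 381.9 140.4 crop 206 301
[0.456, -0.158, 0.229] 384.2 138.6 crop 214 295
[0.4208, -0.262, 0.311] 403.8 93.3 crop 279 144
[0.5725, -0.2176, 0.28] 343.8 106.5 crop 79 188
```

Request:
{"op": "play_rows", "data": {"commands": [0.015,0,0,0,0,0,0.012,0,0,0,0,0,0,0,0.03,0,0,0,0,0,0.04,0,0,0,0,0,0.035,0,0,0,0,0,0.02,0,0,0,0,0,0.003,0,0,0,0,0,0,0,0,0,-0.015,0,0,0,0,0,-0.015,0,0,0,0,0,-0.01,0,0,0,0,0,-0.01,0,0,0,0,0,-0.01,0,0,0,0,0,-0.01,0,0,0,0,0,-0.01,0,0,0,0,0,-0.007,0,0,0,0,0,0,0,0,0,0,0,0,0,0,0,0,0]}}

```text
time: 11.2
ee_pos: [0.456, -0.1579, 0.2712]
tcp_rot: [[0.316, 0.949, -0.0], [0.949, -0.316, 0.001], [0.001, -0.0, -1.0]]
ft_force: [0.4, 0.8, -4.3]
opening: 0.149
grip_force: 60.1
```

```bash
python3 - <<'E'
from h import *
avg(8)
s,_=shot("side","s2")
cv2.imwrite("pics/c2.png",cv2.resize(s[60:180,330:430],(660,580*1),interpolation=cv2.INTER_CUBIC))
E
```

```text
t 11.6 F [ 0.273  0.224 -4.539] sd [0.413 0.701 0.574] se [0.146 0.248 0.203] pos [ 0.4562 -0.1577  0.2713] op 0.155 grip 60.1
```

View pics/c2.png

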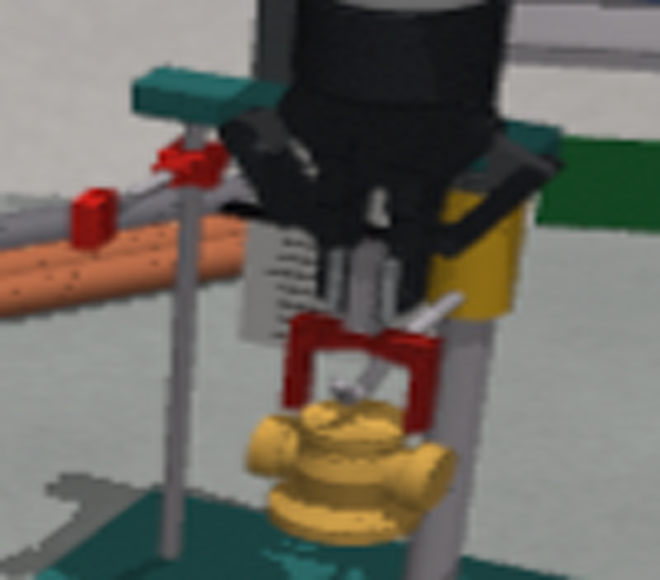

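The hook bar passes through the window, with the tip at (345,390) and the seat under the crossbar. Next I lower it slowly.

Request:
{"op": "play_rows", "data": {"commands": [0,0,0.004,0,0,0,0,0,0.004,0,0,0,0,0,0.004,0,0,0,0,0,0.004,0,0,0,0,0,0.002,0,0,0,0,0,0.002,0,0,0,0,0,0.002,0,0,0,0,0,0.002,0,0,0,0,0,0.002,0,0,0,0,0,0.002,0,0,0,0,0,0.002,0,0,0,0,0,0.002,0,0,0,0,0,0.002,0,0,0,0,0,0.002,0,0,0,0,0,0.002,0,0,0,0,0,0.002,0,0,0,0,0,0.002,0,0,0,0,0,0.002,0,0,0,0,0,0.002,0,0,0,0,0,0.002,0,0,0]}}

```text
time: 13.65
ee_pos: [0.4562, -0.158, 0.2232]
tcp_rot: [[0.316, 0.949, 0.0], [0.949, -0.316, -0.0], [0.0, 0.0, -1.0]]
ft_force: [-0.4, -1.3, -2.2]
opening: 0.158
grip_force: 60.5
```

Request:
{"op": "play_rows", "data": {"commands": [0,0,0.002,0,0,0,0,0,0.002,0,0,0,0,0,0.002,0,0,0,0,0,0.002,0,0,0,0,0,0.002,0,0,0,0,0,0.001,0,0,0,0,0,0.001,0,0,0,0,0,0,0,0,0,0,0,0,0,0,0,0,0,0,0,0,0]}}

```text
time: 14.65
ee_pos: [0.4562, -0.158, 0.2114]
tcp_rot: [[0.316, 0.949, 0.0], [0.949, -0.316, -0.0], [0.0, 0.0, -1.0]]
ft_force: [-0.0, 0.1, -1.0]
opening: 0.152
grip_force: 60.7
```

```bash
python3 -c "
from h import *
avg(40)"
```

```text
t 16.65 F [ 0.818 -0.359 -0.718] sd [0.47  0.487 0.491] se [0.074 0.077 0.078] pos [ 0.4561 -0.158   0.2113] op 0.151 grip 60.7
```

Request:
{"op": "play_rows", "data": {"commands": [0,0,0.001,0,0,0,0,0.001,0.001,0,0,0,0,0,0.001,0,0,0,0,0.001,0.001,0,0,0,0,0,0.001,0,0,0,0,0,0.001,0,0,0,0,0,0,0,0,0,0,0,0,0,0,0,0,0,0,0,0,0]}}

```text
time: 17.55
ee_pos: [0.4579, -0.1584, 0.2053]
tcp_rot: [[0.316, 0.949, -0.0], [0.949, -0.316, 0.0], [0.0, -0.0, -1.0]]
ft_force: [-3.4, 2.3, -0.6]
opening: 0.152
grip_force: 60.8
```

```bash
python3 -c "
from h import *
avg(45)
F=0"
```

```text
t 19.8 F [-2.757  2.513 -0.226] sd [0.579 0.596 0.549] se [0.086 0.089 0.082] pos [ 0.458  -0.1586  0.2053] op 0.154 grip 60.8
```

Request:
{"op": "play_rows", "data": {"commands": [0,-0.0004,0.0005,0,0,0,0,-0.0004,0.0005,0,0,0,0,-0.0004,0.0005,0,0,0,0,-0.0004,0,0,0,0,0,0,0,0,0,0,0,0,0,0,0,0,0,0,0,0,0,0]}}

```text
time: 20.5
ee_pos: [0.4569, -0.1585, 0.204]
tcp_rot: [[0.315, 0.949, 0.001], [0.949, -0.315, -0.001], [-0.0, 0.001, -1.0]]
ft_force: [0.4, -0.6, 0.0]
opening: 0.157
grip_force: 60.7
```

```bash
python3 -c "
from h import *
avg(35)
s,_=shot('side','s3')
cv2.imwrite('pics/c3.png',cv2.resize(s[60:180,330:430],(660,580),interpolation=cv2.INTER_CUBIC))
print(sensors.state()['ft_torque'])"
```

```text
t 22.25 F [-0.245 -1.475 -0.068] sd [0.936 0.725 0.472] se [0.158 0.123 0.08 ] pos [ 0.4563 -0.158   0.2038] op 0.158 grip 60.8
[-0.36621172  0.27363859  0.01546873]
```

View pics/c3.png

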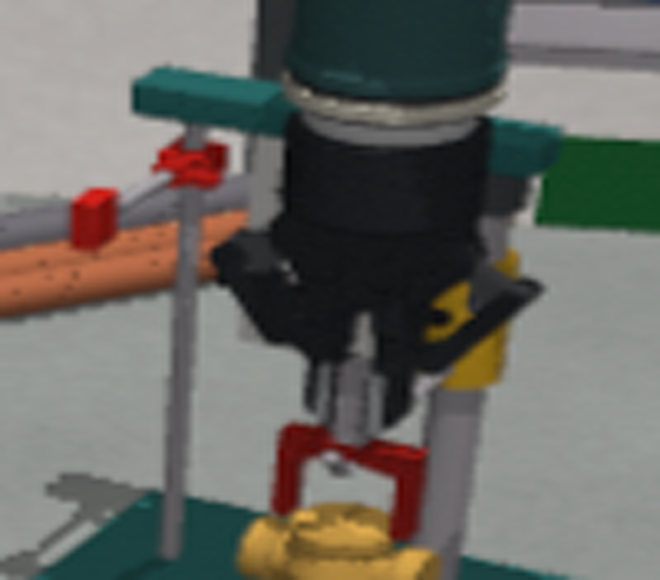

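The valve hangs on the hook with the crossbar over the bar at (340,460), and the pointer has lowered with it. The vertical force is now balanced, so I relieve the small remaining side load.

Request:
{"op": "play_rows", "data": {"commands": [-0.0003,0,0,0,0,0,-0.0003,0,0,0,0,0,0,0,0,0,0,0,0,0,0,0,0,0,0,0,0,0,0,0]}}

```text
time: 22.8
ee_pos: [0.4562, -0.1583, 0.2037]
tcp_rot: [[0.316, 0.949, -0.0], [0.949, -0.316, 0.001], [0.001, -0.0, -1.0]]
ft_force: [-0.2, 1.6, 0.0]
opening: 0.154
grip_force: 60.8
```

```bash
python3 -c "
from h import *
R=sensors.state()['tcp_rot']
F=[]
for i in range(24):
    capture('side'); F.append(sensors.state()['ft_force']@R)
F=np.array(F); print(F[:8].mean(0),F[8:16].mean(0),F[16:].mean(0),F.mean(0)); s=sensors.state();print(s['time'],s['ee_pos'],s['ft_torque']@R)"
```

```text
[ 1.66048405 -0.91483947 -0.10208123] [ 2.6833666  -1.40569243 -0.16947891] [ 2.49462543 -1.31575894 -0.0055183 ] [ 2.27949203 -1.21209695 -0.09235948]
24.0 [ 0.45616372 -0.15858409  0.20375816] [ 0.29734935  0.48438163 -0.00370241]
```

Request:
{"op": "play_rows", "data": {"commands": [0.0003,-0.0002,0,0,0,0,0,0,0,0,0,0,0,0,0,0,0,0]}}

```text
time: 24.3
ee_pos: [0.4562, -0.1585, 0.2038]
tcp_rot: [[0.316, 0.949, 0.0], [0.949, -0.316, -0.0], [-0.0, 0.0, -1.0]]
ft_force: [-0.2, 1.1, 0.4]
opening: 0.155
grip_force: 60.8
```

Request:
{"op": "play_rows", "data": {"commands": [0,0,0,0,0,0,0,0,0,0,0,0,0,0,0,0,0,0,0,0,0,0,0,0,0,0,0,0,0,0,0,0,0,0,0,0,0,0,0,0,0,0,0,0,0,0,0,0], "fingers": 0.6}}

```text
time: 25.1
ee_pos: [0.4561, -0.1583, 0.2038]
tcp_rot: [[0.316, 0.949, -0.0], [0.949, -0.316, 0.0], [0.0, -0.0, -1.0]]
ft_force: [-0.3, -0.8, -0.5]
opening: 0.597
grip_force: 0.0
```

Request:
{"op": "play_rows", "data": {"commands": [0,0,-0.005,0,0,0,0,0,-0.015,0,0,0,0,0,-0.03,0,0,0,0,0,-0.04,0,0,0,0,0,-0.04,0,0,0,0,0,-0.04,0,0,0,0,0,0,0,0,0]}}

```text
time: 25.8
ee_pos: [0.4589, -0.1597, 0.3801]
tcp_rot: [[0.315, 0.949, 0.01], [0.949, -0.315, -0.005], [-0.002, 0.011, -1.0]]
ft_force: [0.9, -0.1, 0.1]
opening: 0.598
grip_force: 0.0
```

```bash
python3 - <<'E'
from h import *
s,d=shot('side','s4'); t,_=shot('top','t4')
cv2.imwrite('pics/c4.png',np.hstack([cv2.resize(s[60:180,330:430],(480,576),interpolation=cv2.INTER_CUBIC),cv2.resize(t[180:276,390:440],(300,576),interpolation=cv2.INTER_CUBIC)]))
print(sensors.state()['time'],sensors.state()['ee_pos'])
E
```

```text
25.9 [ 0.45663724 -0.15853586  0.37506078]
```

View pics/c4.png

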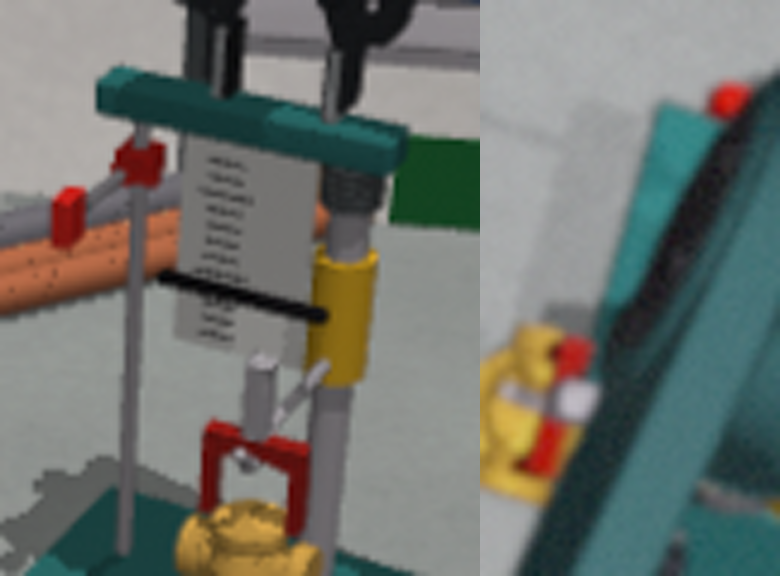

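The valve hangs free. In the side crop the pointer's tip is at (165,277), and the marker is at (140,163) with its tab at (68,217).

```bash
cat >> h.py <<'E'
def prow(tag,kind):
    im=cv2.imread(f"pics/{tag}.png").astype(float)
    if kind=="ptr": # black bar: weighted darkness centroid per column
        w=np.clip(90-im.max(2),0,None)
        cols=range(368,396)
    else:
        w=np.clip(im[...,2]-1.5*np.maximum(im[...,0],im[...,1])-30,0,None); cols=None
    return w
E
python3 - <<'E'
from h import *
for tag,r in(("side0",(95,118)),("s4",(112,130))):
    w=prow(tag,"ptr")
    # pointer bar columns: crop x165..320 -> 365..395
    out=[]
    for u in range(370,394,3):
        c=w[r[0]:r[1],u:u+3].sum(1); v=np.arange(*r); out.append((u+1,round((c*v).sum()/max(c.sum(),1),2),round(c.sum())))
    print(tag,out)
f,cx,cy,P=K("side")
# image row per metre down at pointer
for a in((.475,-.26,.2725),(.475,-.26,.2285)): print(proj("side",a))
E
```

```text
side0 [(371, np.float64(104.66), 675), (374, np.float64(105.26), 855), (377, np.float64(105.82), 821), (380, np.float64(105.87), 737), (383, np.float64(107.0), 649), (386, np.float64(107.68), 668), (389, np.float64(108.37), 662), (392, np.float64(109.13), 673)]
s4 [(371, np.float64(119.1), 795), (374, np.float64(120.21), 988), (377, np.float64(120.44), 874), (380, np.float64(121.11), 754), (383, np.float64(122.04), 656), (386, np.float64(122.81), 650), (389, np.float64(123.58), 661), (392, np.float64(124.32), 707)]
(np.float64(382.06201257971736), np.float64(105.29657735201714))
(np.float64(380.94196767130154), np.float64(119.99503821719162))
```

Request:
{"op": "play_rows", "data": {"commands": [-0.0054,0.0325,0,0,0,0,-0.0054,0.0325,0,0,0,0,-0.0054,0.0325,0,0,0,0,-0.0054,0.0325,0,0,0,0,0,0,0,0,0,0,0,0,0.04,0,0,0,0,0,0.035,0,0,0,0,0,0.02,0,0,0,0,0,0.009,0,0,0,0,0,0,0,0,0]}}

```text
time: 26.9
ee_pos: [0.5711, -0.2189, 0.2678]
tcp_rot: [[0.315, 0.949, -0.004], [0.949, -0.315, 0.002], [0.001, -0.004, -1.0]]
ft_force: [0.1, 0.6, -0.2]
opening: 0.6
grip_force: 0.0
```

```bash
python3 - <<'E'
from h import *
s,d=shot('side','s5')
cv2.imwrite('pics/c5.png',cv2.resize(s[60:180,310:420],(660,576),interpolation=cv2.INTER_CUBIC))
print(sensors.state()['time'],sensors.state()['ee_pos'])
E
```

```text
26.95 [ 0.57216316 -0.21952239  0.26945835]
```

View pics/c5.png

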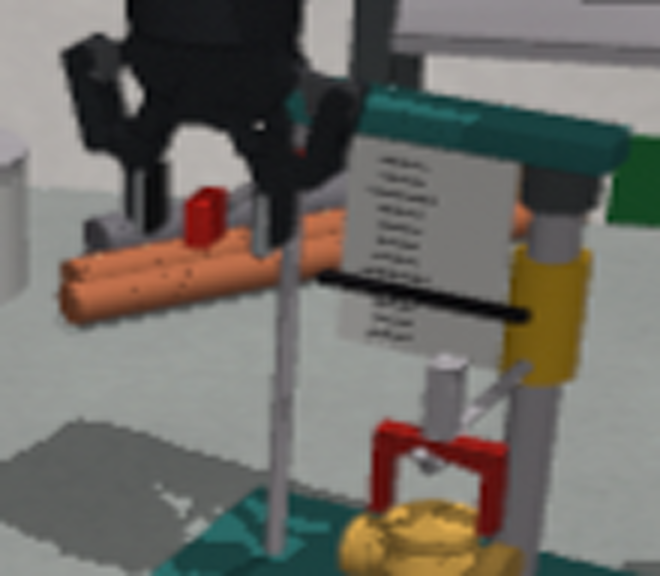

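The tab at (205,217) sits between the open fingers. The pointer's travel measures about 44.4 mm from the images and 44.3 mm from the arm's kinematics.

Request:
{"op": "play_rows", "data": {"commands": [0,0,0,0,0,0,0,0,0,0,0,0,0,0,0,0,0,0,0,0,0,0,0,0,0,0,0,0,0,0,0,0,0,0,0,0,0,0,0,0,0,0], "fingers": 0}}

```text
time: 27.65
ee_pos: [0.5726, -0.2198, 0.2699]
tcp_rot: [[0.315, 0.949, -0.0], [0.949, -0.315, -0.0], [-0.0, -0.0, -1.0]]
ft_force: [-3.6, 0.4, 2.7]
opening: 0.133
grip_force: 60.3
```

Request:
{"op": "play_rows", "data": {"commands": [0,0,0.003,0,0,0,0,0,0.005,0,0,0,0,0,0.005,0,0,0,0,0,0.005,0,0,0,0,0,0.005,0,0,0,0,0,0.005,0,0,0,0,0,0.005,0,0,0,0,0,0.005,0,0,0,0,0,0.005,0,0,0,0,0,0.005,0,0,0,0,0,0.002,0,0,0,0,0,0,0,0,0,0,0,0,0,0,0]}}

```text
time: 28.95
ee_pos: [0.5726, -0.2198, 0.2192]
tcp_rot: [[0.316, 0.949, -0.001], [0.949, -0.316, 0.0], [0.0, -0.001, -1.0]]
ft_force: [-2.7, -1.4, -2.2]
opening: 0.129
grip_force: 59.5
```

```bash
python3 - <<'E'
from h import *
s,d=shot('side','s6')
cv2.imwrite('pics/c6.png',cv2.resize(s[90:150,330:410],(800,600),interpolation=cv2.INTER_CUBIC))
print(sensors.state()['time'],sensors.state()['ee_pos'])
E
```

```text
29.0 [ 0.57258397 -0.21982725  0.21934835]
```

View pics/c6.png

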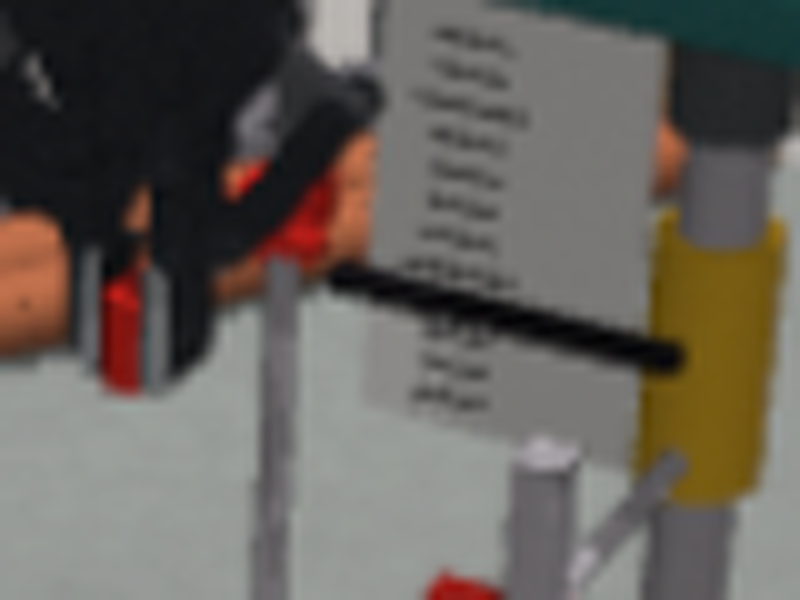

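The marker's body is at (300,215), still above the pointer tip at (340,277). I finish the 64 mm slide.

Request:
{"op": "play_rows", "data": {"commands": [0,0,0.003,0,0,0,0,0,0.003,0,0,0,0,0,0.003,0,0,0,0,0,0.003,0,0,0,0,0,0.002,0,0,0,0,0,0,0,0,0,0,0,0,0,0,0]}}

```text
time: 29.7
ee_pos: [0.5726, -0.2198, 0.2053]
tcp_rot: [[0.316, 0.949, -0.0], [0.949, -0.316, 0.0], [0.0, -0.001, -1.0]]
ft_force: [-2.9, -0.6, -3.4]
opening: 0.129
grip_force: 59.6
```

Request:
{"op": "play_rows", "data": {"commands": [0,0,0,0,0,0,0,0,0,0,0,0,0,0,0,0,0,0,0,0,0,0,0,0,0,0,0,0,0,0], "fingers": 0.5}}

```text
time: 30.2
ee_pos: [0.5729, -0.2198, 0.206]
tcp_rot: [[0.315, 0.949, 0.0], [0.949, -0.315, 0.0], [0.0, 0.0, -1.0]]
ft_force: [0.0, 0.0, 0.4]
opening: 0.501
grip_force: 0.0
```

Request:
{"op": "play_rows", "data": {"commands": [0,0,-0.01,0,0,0,0,0,-0.02,0,0,0,0,0,-0.04,0,0,0,0,0,-0.04,0,0,0,0,0,-0.04,0,0,0,0,0,-0.02,0,0,0,0,0,0,0,0,0]}}

```text
time: 30.9
ee_pos: [0.5744, -0.2206, 0.3809]
tcp_rot: [[0.315, 0.949, 0.008], [0.949, -0.315, -0.004], [-0.001, 0.008, -1.0]]
ft_force: [0.8, -0.1, -0.2]
opening: 0.498
grip_force: 0.0
```

```bash
python3 - <<'E'
from h import *
s,d=shot('side','s7')
cv2.imwrite('pics/c7.png',cv2.resize(s[90:150,330:410],(800,600),interpolation=cv2.INTER_CUBIC))
print(sensors.state()['time'],sensors.state()['ee_pos'])
# tab and marker red extents, start vs now
for tag,bt in(("side0",(336,92,351,116)),("s7",(332,105,350,145))):
    im=cv2.imread(f"pics/{tag}.png").astype(float); w=np.clip(im[...,2]-1.5*np.maximum(im[...,0],im[...,1]),0,None)
    a,b,c,e=bt; q=w[b:e,a:c]; v,u=np.mgrid[b:e,a:c]; print(tag,"tab",(q*u).sum()/q.sum(),(q*v).sum()/q.sum(),q.sum())
w=prow("s7","ptr"); print([(u+1,round((w[112:130,u:u+3].sum(1)*np.arange(112,130)).sum()/w[112:130,u:u+3].sum(),2)) for u in range(368,394,3)])
a=np.array(proj("side",(.5725,-.2176,.286)));b=np.array(proj("side",(.5725,-.2176,.236)));print("tab px per 50mm",b-a)
E
```

```text
30.95 [ 0.5734753  -0.22015507  0.37807862]
side0 tab 343.685766441864 106.11840170376756 9860.5
s7 tab 342.0405284083622 121.78658458381429 11695.5
[(369, np.float64(118.51)), (372, np.float64(119.41)), (375, np.float64(120.15)), (378, np.float64(120.8)), (381, np.float64(121.54)), (384, np.float64(122.31)), (387, np.float64(123.12)), (390, np.float64(123.84)), (393, np.float64(124.62))]
tab px per 50mm [-0.41359252 17.00632824]
```

View pics/c7.png

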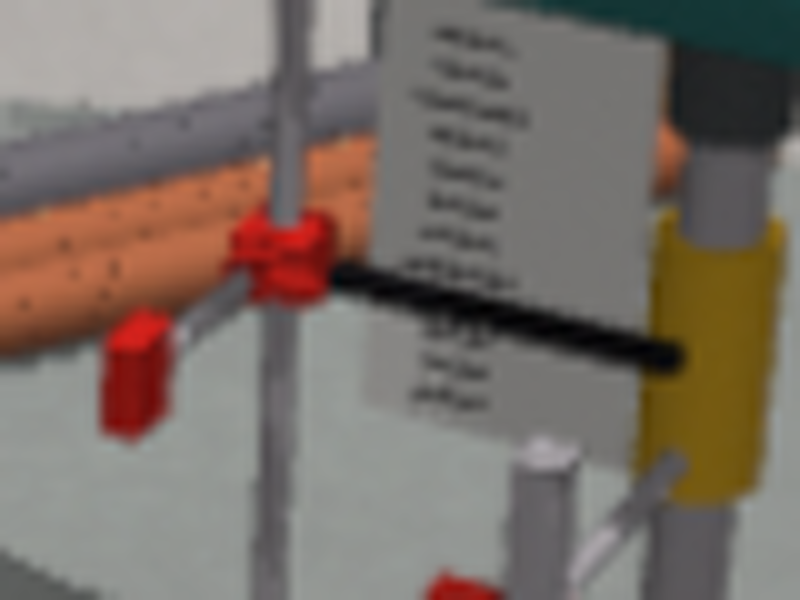

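Side crop: the index of the red marker now meets the pointer's end at about (333,272). I check this numerically.

```bash
python3 - <<'E'
from h import *
W={}
for tag in("side0","s7"):
    im=cv2.imread(f"pics/{tag}.png").astype(float); w=im[...,2]-2.2*np.maximum(im[...,0],im[...,1]); W[tag]=np.clip(w,0,150)
    b,e=(88,120) if tag=="side0" else (105,140)
    for a,c,nm in((336,350,"tab"),(352,366,"body")):
        q=W[tag][b:e,a:c]; v,u=np.mgrid[b:e,a:c]; print(tag,nm,(q*u).sum()/q.sum(),(q*v).sum()/q.sum(),q.sum())
im=cv2.imread("pics/s7.png")
for v in range(110,123): print(v,' '.join("%3d/%-3d"%(im[v,u,2],im[v,u,1]) for u in range(353,372)))
a=np.array(proj("side",(.5442,-.303,.29)));b=np.array(proj("side",(.5442,-.303,.24)));print("body px/50mm",b-a)
E
```

```text
side0 tab 343.5811183926018 104.48870629719572 6012.199999999999
side0 body 358.5996435685082 93.5586539469546 5723.4
s7 tab 343.1007253421072 126.08412472893143 5349.2
s7 body 357.9693160813308 114.91546518792359 6492.0
110 159/92  166/94  163/81  130/59   94/90  109/105 113/101 139/87  172/93  175/96  182/104 186/108 181/105 156/99  131/115 118/117 117/117 118/117 118/116
111 145/80  174/76  181/51  143/45   99/89  109/105 113/95  138/46  159/40  145/49  165/83  183/106 180/104 169/105 129/114 118/117 118/116 118/117 118/116
112 182/85  201/45  200/32  186/41  136/72  136/92  155/83  190/41  192/30  132/21  129/51  171/99  168/97  157/100 125/112 118/116 118/117 118/117 116/115
113 157/39  181/30  179/29  167/26  176/28  190/30  207/33  204/32  182/29  135/21  113/46  154/90  150/87  141/91  122/110 118/117 118/117 117/116 111/110
114 140/33  163/26  159/26  139/21  163/26  180/28  191/31  184/30  132/21  111/17  107/41  132/76  125/73  121/81  118/110 118/117 118/117 118/117 118/117
115 155/37  164/27  163/26  164/25  161/27  132/21  128/21  131/20  115/17  108/20   98/38  100/59 
[... 487 characters left out ...]
8/17   17/16   19/19   19/18   25/24 
119  85/81   85/66  103/28  119/31  117/36  115/26  123/24  124/20  126/30  111/61   87/89   78/80   62/64   54/55   23/21   13/11   14/13   16/15   17/16 
120  80/76   98/83  107/76   96/66   99/70  111/56  111/56  119/70  122/91  138/120 148/153 144/149 124/128 114/116  80/80   71/71   55/55   46/46   23/22 
121 101/103 136/140 127/132  97/97   89/86   90/87  103/96  144/134 147/151 147/152 149/154 149/154 148/153 142/144 136/135 131/130 112/111 100/100  77/76 
122 138/141 147/151 139/142 102/103  89/87   92/88  104/104 147/152 147/152 148/152 148/153 149/154 148/152 143/145 135/134 135/134 136/134 135/134 128/127
body px/50mm [-0.73040526 16.54776278]
```

```bash
python3 - <<'E'
from h import *
X=np.array([-.3155,-.949,0]);Y=np.array([.949,-.3155,0]);Z=np.array([0,0,1]);R=np.array([.4206,-.263,0])
def onx(u,v,lx):
    o,d=ray("side",u,v); t=((R+lx*X-o)@X)/(d@X); return o+t*d
for tag,pp,tb in(("s7",[(372,119.41),(381,121.54),(390,123.84)],(105,140)),("side0",[(374,105.26),(383,107.0),(392,109.13)],(88,120))):
    print(tag,"pointer z (front face/top seen)",[onx(u,v,-.022)[2].round(4) for u,v in pp], "end local y",((onx(*pp[0],-.02)-R)@Y).round(3))
    im=cv2.imread(f"pics/{tag}.png").astype(float); w=im[...,2]-2.2*np.maximum(im[...,0],im[...,1])>0
    v,u=np.nonzero(w[tb[0]:tb[1],336:350]); v+=tb[0];u+=336
    c=R-.09*X+.13*Y
    for h in(.21,.22,.23,.275,.285,.295):
        q=np.array([proj("side",c+h*Z+a*.011*X+b*.006*Y+e*.015*Z) for a in(-1,1) for b in(-1,1) for e in(-1,1)])
        print(h,q.min(0).round(1),q.max(0).round(1),q.mean(0).round(1)) 
    print("obs",u.min()-.5,u.max()+.5,v.min()-.5,v.max()+.5)
E
```

```text
s7 pointer z (front face/top seen) [np.float64(0.2246), np.float64(0.225), np.float64(0.2249)] end local y 0.077
0.21 [339.4 122.7] [347.3 136.9] [343.3 129.8]
0.22 [339.4 119.4] [347.4 133.7] [343.4 126.5]
0.23 [339.5 116.1] [347.5 130.4] [343.5 123.2]
0.275 [339.8 100.8] [347.9 115.3] [343.8 108. ]
0.285 [339.8  97.3] [348.  111.9] [343.9 104.6]
0.295 [339.9  93.8] [348.1 108.5] [344.  101.1]
obs 339.5 346.5 119.5 132.5
side0 pointer z (front face/top seen) [np.float64(0.2681), np.float64(0.2693), np.float64(0.2693)] end local y 0.074
0.21 [339.4 122.7] [347.3 136.9] [343.3 129.8]
0.22 [339.4 119.4] [347.4 133.7] [343.4 126.5]
0.23 [339.5 116.1] [347.5 130.4] [343.5 123.2]
0.275 [339.8 100.8] [347.9 115.3] [343.8 108. ]
0.285 [339.8  97.3] [348.  111.9] [343.9 104.6]
0.295 [339.9  93.8] [348.1 108.5] [344.  101.1]
obs 340.5 347.5 98.5 111.5
```

Request:
{"op": "play_rows", "data": {"commands": [0.02,0,-0.02,0,0,0,0.04,0,-0.02,0,0,0,0.04,-0.01,0,0,0,0,0.04,-0.02,0,0,0,0,0.04,-0.02,0,0,0,0,0.04,-0.02,0,0,0,0,0.04,-0.02,0,0,0,0,0.04,-0.02,0,0,0,0,0.04,-0.02,0,0,0,0,0.02,0,0,0,0,0,0,0,0,0,0,0]}}

```text
time: 32.05
ee_pos: [0.5622, 0.1655, 0.4138]
tcp_rot: [[0.312, 0.95, -0.003], [0.95, -0.312, 0.001], [-0.0, -0.003, -1.0]]
ft_force: [-0.4, -0.1, -0.1]
opening: 0.499
grip_force: 0.0
```

```bash
python3 - <<'E'
from h import *
s,ds=shot('side','s8'); t,dt=shot('top','t8')
X=np.array([-.3155,-.949,0]);Y=np.array([.949,-.3155,0]);Z=np.array([0,0,1]);R=np.array([.4206,-.263,0])
M=np.stack([X,Y,Z],1)
print(sensors.state()['time'],sensors.state()['ee_pos'])
for n,tag in(("side","s8"),("top","t8"),("side","side0"),("top","top0")):
    im=cv2.imread(f"pics/{tag}.png"); L=(pts(n,np.load(f"pics/{tag}.npy"))-R)@M
    i=im.astype(float); red=(i[...,2]-2.2*np.maximum(i[...,0],i[...,1])>0); blk=i.max(2)<45
    zone=(L[...,0]>-.12)&(L[...,0]<.02)&(L[...,2]>.18)&(L[...,2]<.31)
    for nm,k in(("ptr",blk&zone&(L[...,1]>.02)&(L[...,1]<.12)),("tab",red&zone&(L[...,0]<-.07)&(L[...,1]>.11)),("body",red&zone&(L[...,0]>-.04)&(L[...,1]>.09))):
        q=L[k]*1000
        if len(q): print(tag,nm,len(q),"p5",np.percentile(q,5,axis=0).round(1),"med",np.median(q,0).round(1),"p95",np.percentile(q,95,axis=0).round(1))
def up(im,u,v,w,h): return cv2.resize(im[v:v+h,u:u+w],(400,400),interpolation=cv2.INTER_CUBIC)
cv2.imwrite("pics/c8.png",np.hstack([up(s,345,98,32,32),up(t,425,185,50,50)]))
E
```

```text
32.15 [0.56227921 0.16268697 0.41423059]
s8 ptr 75 p5 [-29.6  22.9 223.3] med [-23.8  60.7 226.8] p95 [-18.2 100.  228.9]
s8 tab 63 p5 [-102.7  123.1  209. ] med [-98.5 127.  222.4] p95 [-85.8 134.4 233.3]
s8 body 79 p5 [-26.6 113.2 214.9] med [-10.2 123.7 221.8] p95 [  6.6 140.1 226.5]
t8 ptr 29 p5 [-23.3  29.3 225.3] med [-21.6  64.7 229.7] p95 [-20.1  95.1 233.4]
t8 tab 45 p5 [-98.9 125.2 217.8] med [-89.8 128.7 233.1] p95 [-81.  133.9 237.7]
t8 body 110 p5 [-24.3 112.5 219.2] med [-10.2 125.7 225.6] p95 [  5.2 138.9 231.5]
side0 ptr 76 p5 [-29.1  25.1 268. ] med [-24.3  61.9 270.8] p95 [-16.9  97.5 273.4]
side0 tab 76 p5 [-102.9  122.6  271.8] med [-97.6 126.8 286.6] p95 [-84.8 132.9 298.4]
side0 body 72 p5 [-28.7 110.4 282.8] med [-13.8 123.4 288.4] p95 [  2.8 137.5 292.1]
top0 ptr 79 p5 [-24.4  24.1 271. ] med [-21.7  60.3 274.2] p95 [-18.7  96.  278. ]
top0 tab 50 p5 [-98.8 125.  286.3] med [-89.2 128.9 299.6] p95 [-79.7 134.2 303.6]
top0 body 81 p5 [-24.7 111.1 280.6] med [-17.1 125.7 290.1] p95 [ -8.2 135.2 295.2]
```

View pics/c8.png

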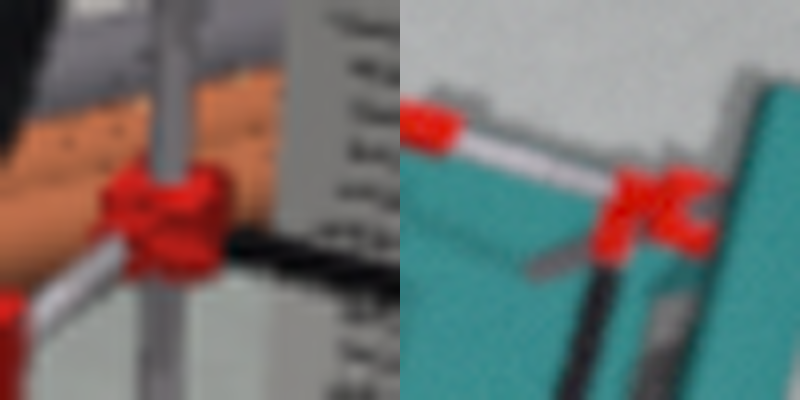

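Both crops show the index touching alongside the pointer's end but about 5 mm low (side crop: index at about (205,255), pointer end at (232,243)). I make one averaged depth comparison of index and pointer.

```bash
python3 - <<'E'
from h import *
X=np.array([-.3155,-.949,0]);Y=np.array([.949,-.3155,0]);Z=np.array([0,0,1]);R=np.array([.4206,-.263,0]);M=np.stack([X,Y,Z],1)
for n in("top","side"):
    D=[];I=[]
    for _ in range(8): im,d=capture(n); D.append(d);I.append(im.astype(float))
    d=np.median(D,0); i=np.mean(I,0); L=(pts(n,d)-R)@M*1000
    red=(i[...,2]-2.2*np.maximum(i[...,0],i[...,1])>0); blk=i.max(2)<45
    z=(L[...,2]>190)&(L[...,2]<300)
    for nm,k in(("ptr",blk&z&(L[...,0]>-40)&(L[...,0]<-5)&(L[...,1]>60)&(L[...,1]<112)),("idx",red&z&(L[...,0]>-40)&(L[...,0]<-16)&(L[...,1]>95)),("tab",red&z&(L[...,0]<-70))):
        q=L[k]; q=q[np.argsort(q[:,1])]; print(n,nm,len(q),np.median(q,0).round(1)); 
        if nm!="tab" or n=="top": print(q[::max(1,len(q)//14)].round(0).tolist())
print(sensors.state()['time'])
E
```

```text
Traceback (most recent call last):
ValueError: 200 camera calls are used up
```

```bash
python3 - <<'E'
from h import *
X=np.array([-.3155,-.949,0]);Y=np.array([.949,-.3155,0]);Z=np.array([0,0,1]);R=np.array([.4206,-.263,0]);M=np.stack([X,Y,Z],1)
for n,tag in(("top","t8"),("side","s8"),("side","s7"),("top","top0"),("side","side0")):
    i=cv2.imread(f"pics/{tag}.png").astype(float); L=(pts(n,np.load(f"pics/{tag}.npy"))-R)@M*1000
    red=(i[...,2]-2.2*np.maximum(i[...,0],i[...,1])>0); blk=i.max(2)<45
    z=(L[...,2]>190)&(L[...,2]<310)
    for nm,k in(("ptr",blk&z&(L[...,0]>-40)&(L[...,0]<-5)&(L[...,1]>60)&(L[...,1]<112)),("idx",red&z&(L[...,0]>-40)&(L[...,0]<-16)&(L[...,1]>95)),("tab",red&z&(L[...,0]<-70))):
        q=L[k]; q=q[np.argsort(q[:,1])]
        if len(q): print(tag,nm,len(q),np.median(q,0).round(1),q[:,2].min().round(1),q[:,2].max().round(1))
        if nm=="idx" and tag in("t8","s8"): print(q[::max(1,len(q)//14)].round(0).tolist())
        if nm=="tab" and n=="top": print(np.sort(q[:,2]).round(0).tolist())
print(sensors.state()['time'])
E
```

```text
t8 ptr 15 [-21.7  82.9 229.7] 224.9 233.6
t8 idx 43 [-20.9 122.3 223.7] 210.8 230.0
[[-25.0, 109.0, 222.0], [-20.0, 111.0, 220.0], [-23.0, 113.0, 221.0], [-24.0, 115.0, 222.0], [-17.0, 117.0, 222.0], [-20.0, 118.0, 226.0], [-23.0, 120.0, 223.0], [-16.0, 122.0, 225.0], [-19.0, 124.0, 224.0], [-16.0, 125.0, 222.0], [-17.0, 127.0, 223.0], [-19.0, 129.0, 227.0], [-22.0, 131.0, 227.0], [-18.0, 133.0, 222.0], [-17.0, 135.0, 224.0]]
t8 tab 100 [-106.6   25.8  199.3] 191.3 238.7
[191.0, 191.0, 191.0, 192.0, 192.0, 192.0, 193.0, 193.0, 193.0, 194.0, 194.0, 194.0, 194.0, 194.0, 194.0, 195.0, 195.0, 195.0, 195.0, 195.0, 195.0, 195.0, 196.0, 196.0, 196.0, 196.0, 196.0, 196.0, 196.0, 196.0, 197.0, 197.0, 197.0, 197.0, 197.0, 198.0, 198.0, 198.0, 198.0, 198.0, 198.0, 199.0, 199.0, 199.0, 199.0, 199.0, 199.0, 199.0, 199.0, 199.0, 199.0, 199.0, 201.0, 201.0, 203.0, 215.0, 215.0, 217.0, 219.0, 219.0, 220.0, 222.0, 223.0, 225.0, 229.0, 230.0, 231.0, 231.0, 232.0, 232.0, 232.0, 232.0, 232.0, 233.0, 233.0, 233.0, 233.0, 233.0, 233.0, 233.0, 233.0, 234.0, 234.0, 234.0, 234.0, 235.0, 235.0, 236.0, 236.0, 
[... 812 characters left out ...]
[-24.5 122.8 221. ] 216.0 227.6
s7 tab 120 [-103.7  122.8  209. ] 190.2 235.1
top0 ptr 40 [-21.9  82.1 274.2] 269.9 280.5
top0 idx 49 [-20.9 123.2 289.1] 282.4 295.1
top0 tab 50 [-89.2 128.9 299.6] 281.2 305.4
[281.0, 285.0, 286.0, 287.0, 287.0, 290.0, 290.0, 291.0, 292.0, 293.0, 293.0, 295.0, 295.0, 296.0, 297.0, 297.0, 297.0, 298.0, 298.0, 298.0, 299.0, 299.0, 299.0, 300.0, 300.0, 300.0, 300.0, 300.0, 300.0, 300.0, 300.0, 300.0, 301.0, 301.0, 301.0, 301.0, 301.0, 301.0, 302.0, 302.0, 302.0, 302.0, 303.0, 303.0, 303.0, 303.0, 303.0, 304.0, 305.0, 305.0]
side0 ptr 41 [-25.   80.5 271.1] 266.1 274.4
side0 idx 33 [-25.3 122.1 287. ] 280.2 290.8
side0 tab 76 [-97.6 126.8 286.6] 270.1 300.8
32.3
```

Request:
{"op": "play_rows", "data": {"commands": [-0.04,0.016,0,0,0,0,-0.04,0.017,0,0,0,0,-0.04,0.017,0,0,0,0,-0.04,0.017,0,0,0,0,-0.04,0.017,0,0,0,0,-0.04,0.017,0,0,0,0,-0.04,0.017,0,0,0,0,-0.04,0.016,0,0,0,0,-0.04,0.016,0,0,0,0,0,0,0,0,0,0,0,0,0,0,0,0]}}

```text
time: 33.4
ee_pos: [0.5909, -0.2279, 0.4153]
tcp_rot: [[0.319, 0.948, -0.001], [0.948, -0.319, 0.001], [0.001, -0.001, -1.0]]
ft_force: [0.4, 0.1, -0.4]
opening: 0.504
grip_force: 0.0
```

Request:
{"op": "play_rows", "data": {"commands": [0.002,-0.02,0,0,0,0,0,0,0.02,0,0,0,0,0,0.04,0,0,0,0,0,0.04,0,0,0,0,0,0.04,0,0,0,0,0,0.03,0,0,0,0,0,0.02,0,0,0,0,0,0.012,0,0,0,0,0,0,0,0,0,0,0,0,0,0,0]}}

```text
time: 34.4
ee_pos: [0.5739, -0.2177, 0.2149]
tcp_rot: [[0.315, 0.949, 0.001], [0.949, -0.315, -0.0], [0.0, 0.001, -1.0]]
ft_force: [0.2, 0.0, 0.1]
opening: 0.504
grip_force: 0.0
```

Request:
{"op": "play_rows", "data": {"commands": [-0.001,-0.0005,0.005,0,0,0,-0.0015,0,0.004,0,0,0,0,0,0,0,0,0,0,0,0,0,0,0]}}

```text
time: 34.8
ee_pos: [0.5721, -0.2203, 0.205]
tcp_rot: [[0.316, 0.949, 0.0], [0.949, -0.316, 0.0], [0.0, 0.0, -1.0]]
ft_force: [0.2, 0.2, 0.6]
opening: 0.5
grip_force: 0.0
```

Request:
{"op": "play_rows", "data": {"commands": [0,0,0,0,0,0,0,0,0,0,0,0,0,0,0,0,0,0,0,0,0,0,0,0,0,0,0,0,0,0,0,0,0,0,0,0,0,0,0,0,0,0], "fingers": 0}}

```text
time: 35.5
ee_pos: [0.5724, -0.2202, 0.205]
tcp_rot: [[0.315, 0.949, 0.001], [0.949, -0.315, -0.0], [0.0, 0.001, -1.0]]
ft_force: [1.5, -0.3, 1.0]
opening: 0.128
grip_force: 59.7
```

Request:
{"op": "play_rows", "data": {"commands": [0,0,-0.001,0,0,0,0,0,-0.001,0,0,0,0,0,-0.001,0,0,0,0,0,-0.001,0,0,0,0,0,-0.0014,0,0,0,0,0,0,0,0,0,0,0,0,0,0,0]}}

```text
time: 36.2
ee_pos: [0.5723, -0.2202, 0.2105]
tcp_rot: [[0.316, 0.949, 0.001], [0.949, -0.316, -0.0], [0.0, 0.001, -1.0]]
ft_force: [3.8, -1.2, -1.9]
opening: 0.13
grip_force: 59.4
```

Request:
{"op": "play_rows", "data": {"commands": [0,0,0,0,0,0,0,0,0,0,0,0,0,0,0,0,0,0,0,0,0,0,0,0,0,0,0,0,0,0], "fingers": 0.5}}

```text
time: 36.7
ee_pos: [0.5719, -0.22, 0.2102]
tcp_rot: [[0.316, 0.949, -0.0], [0.949, -0.316, 0.0], [0.0, -0.0, -1.0]]
ft_force: [0.3, 1.0, 0.4]
opening: 0.498
grip_force: 0.0
```

Request:
{"op": "play_rows", "data": {"commands": [0,0,-0.01,0,0,0,0,0,-0.02,0,0,0,0,0,-0.04,0,0,0,0,0,-0.04,0,0,0,0,0,-0.04,0,0,0,0,0,-0.04,0,0,0,0,0,-0.02,0,0,0,0,0,0,0,0,0,0,0,0,0,0,0,0,0,0,0,0,0,0,0,0,0,0,0]}}

```text
time: 37.8
ee_pos: [0.5714, -0.2198, 0.4184]
tcp_rot: [[0.316, 0.949, -0.003], [0.949, -0.316, 0.002], [0.001, -0.003, -1.0]]
ft_force: [-0.3, -0.2, -0.3]
opening: 0.502
grip_force: 0.0
```

```bash
python3 -c "
from workcell import *
print(ticket.close_job())"
```

```text
the job is handed in; nothing more can be done
None
```

The valve hangs free on the scale's hook (about 44 mm of travel) and the job was handed in at about 38 s, but the marker's level is unconfirmed: I raised it a final 5.4 mm by arm position, with no camera calls left to check it, so it could be off by a millimetre or two.

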